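Open the blue terminal box of a modelling turntable

TASK

Two terminal boxes of the clay modellers' turntables stand on the bench. On the one with the blue cover, press the white snap tab fully in with a fingertip, then push the released cover along its guides, without lifting it, right off its seat and clear of the lips onto the box's rear deck, so that the terminals lie open and the cover stays there flat. Leave the box with the orange cover and everything else on the bench alone.

Things in the scene. Friction and masses are not known exactly. Their poses are not given: they have to be found in the camera images.
- box_blue: Fixed grey terminal box with the blue cover, level on the bench, 250 (x) by 110 (y) mm. Origin: centre of its underside. x points from the cover's end (near the robot) to the end with the yellow stop, z up; turned up to 0.5 rad. Its flat top, the deck, is 50 mm up. Along x: seat -95 to -5 mm, tab 0 to 40, rear deck to the 6 mm high stop at 120. Guides 6 mm high at y = +-42.5 mm keep the cover to x.
- cover_blue: Loose blue cover, 100 to 210 g: plate 90 (x) by 80 (y) by 6 mm, with an upright rib across it at x = -19 to -11 mm, 50 mm wide (y), its top 30 mm above the plate's underside. Origin: centre of the plate's underside; axes as its box's. It starts with its centre within 2 mm of the seat's. Once the tab is in, a push of 1 to 3 N on the rib slides it to +x; until then the tab blocks it.
- tab_blue_top (a point): Top centre of the white snap tab of the blue box: a flat top 40 (x) by 42 (y) mm, at x = 20 mm in the box's frame, about 58 mm above the bench when out (8 mm proud of the deck), just past the cover's far edge. Pressed straight down with 6 N or more it sinks, and stays where it is left: no spring. Closed fingertips fit on it.
- box_blue_seat (a point): Centre of the blue cover's seat, at deck height, 50 mm from the box's origin towards its near end; axes as the box's. Below it is the terminal bay (67 mm along x, 60 mm wide). Lips along both sides, from 50 mm before to 38 mm past this point, 61.5 mm above the bench, reach in to y = +-34 mm over the cover's edges; behind the cover is a 6 mm high bar.
- box_blue_deck (a point): Middle of the blue box's rear deck, 105 mm past the seat's centre, at deck height (50 mm); a cover with its centre within some 25 mm of here lies clear of the lips, and 20 mm farther on it meets the yellow stop.
- tab_blue (a joint): How far the snap tab of the box with the blue cover is pressed in, in m: 0 to 0.0015 at the start, 0.008 level with the deck, 0.012 fully in. The cover passes over it from about 0.009.
- box_orange: Fixed grey terminal box with the orange cover, level on the bench, 250 (x) by 110 (y) mm. Origin: centre of its underside. x points from the cover's end (near the robot) to the end with the yellow stop, z up; turned up to 0.5 rad. Its flat top, the deck, is 50 mm up. Along x: seat -95 to -5 mm, tab 0 to 40, rear deck to the 6 mm high stop at 120. Guides 6 mm high at y = +-42.5 mm keep the cover to x.
- cover_orange: Loose orange cover, 100 to 210 g: plate 90 (x) by 80 (y) by 6 mm, with an upright rib across it at x = -19 to -11 mm, 50 mm wide (y), its top 30 mm above the plate's underside. Origin: centre of the plate's underside; axes as its box's. It starts with its centre within 2 mm of the seat's. Once the tab is in, a push of 1 to 3 N on the rib slides it to +x; until then the tab blocks it.
- tab_orange (a joint): How far the snap tab of the box with the orange cover is pressed in, in m: 0 to 0.0015 at the start, 0.008 level with the deck, 0.012 fully in. The cover passes over it from about 0.009.
- slip_bottle: Bystander: small closed white bottle, 38 mm across, 100 mm tall, standing between the two boxes. Origin: centre of its underside.
- bird: Bystander: terracotta bird figure, 60 mm across, 86 mm tall, beyond the boxes. Origin: centre of its underside.
- mug: Bystander: blue mug, 76 mm across, 90 mm tall, handle to its +y, beyond the boxes. Origin: centre of its underside.
- screwdriver_grip (a point): Bystander: screwdriver lying between the boxes, nearer the robot; the middle of its handle.
- spatula_grip (a point): Bystander: spatula lying to the right of the boxes; the middle of its handle.
- brush_grip (a point): Bystander: brush lying to the left of the boxes; the middle of its handle.
Mind the look-alikes: they are no part of the job. Several things have the shape of the cover_orange; the one meant has the colours described above.

How it is judged:
By the outcome, as a careful person would: the job done as asked, in the order asked, and still so for the second after the job is handed in, with the robot touching nothing.
It also fails if it takes over 40 s, if anything falls off the work surface, if the arm or the gripper's body presses on something with over 40 N, if the wrist force passes 120 N, or if a joint passes its speed limit or range.

ROBOT

A 6-joint arm with a two-finger parallel gripper is mounted at the origin on the work surface. World frame = base frame: x ahead of the robot, y to its left, z up, the work surface at z = 0. Lengths are in m, angles in rad, forces in N, time in s.
With the tool pointing down it reaches from about 0.4 to 0.825 m from the base axis. Payload 7 kg.
Tool frame: the origin (TCP) lies at the centre of the arm's flange, where the gripper is bolted on; the fingertips stand 173 mm ahead of it and the grasp point (between the pads) lies 155 mm ahead of it (bot.grip_point_offset is the distance from the TCP to the grasp point, in m); z points along the fingers, y is the line along which they close (so a half turn about z gives the same grasp; the last joint's range is limited). The gripper opens to 85 mm and grips with 20 to 120 N. Pads are 22 mm wide; open, the fingers measure 114 mm over their backs; the gripper's body (76 mm by 85 mm) begins 54 mm behind the grasp point. The pads swing forward as they close: fully open they stand 13 mm farther back than shut.
Start: joints at [1.62, 0.359, 0.012, 0, -1.224, -0.288], TCP at [0.16, 0.656, 0.405] pointing down, gripper open.
Joint ranges: [-3.07, 3.07], [-1.43, 2.12], [-1.02, 1.25], [-3.03, 1.67], [-3.05, -0], [-3.03, 3.03]. Speed limits (rad/s): [2.39, 2.39, 3.01, 3.14, 3.14, 3.14].

INTERFACE

Orientations are given as a rotation vector (axis times angle).
In Python, from bench import bot gives the robot as it stands.
- The arm moves only by the tool servo_tool, never from a script. Its argument "series" is a list of rows, each a list of 3 entries, a list of its own where there are three numbers: the opening, from 0 (shut) to 1 (fully open), then the shift along the tool's x, y, z in m, then the turn about the tool's z in degrees. In form: [[jaw, [tx, ty, tz], turn], ...]. A call has 1 to 8 rows; each row shifts and turns the commanded pose from where the row before left it, along the tool's axes as they then stand; what a row does not reach is not made up. A row lasts 1/8 s, in which the tool goes at most 62.5 mm and 10.7 degrees, less where a joint would pass 70% of its speed; a pose out of reach is approached as far as the arm can. A call with a gripper value outside its range is refused whole. The fingers move at their own pace and stop on an object; "force" is the grip in N (left out, the last holds). Time passes only in rows, so rows that do not move let the fingers close. It gives the time, the measured TCP pose, the force, the opening and the grip force at its end, in the units of the state.
- bot.read_state(): the state, without advancing time (a new reading comes with each control period).
- bot.capture(name): name is "scene" or "top"; returns a dict with "color" (480x640x3 uint8, red, green, blue), "fov_y" (degrees; the focal length in pixels is half the picture's height over the tangent of half this angle, whatever the lens; pixels are square), "cx", "cy" (the principal point, pixels), "eye" and "orientation" of the camera in the world. Camera axes: x right, y down, z forward; pixel columns grow to the right and rows downward; lengths in m; the calibration is good to about 2 mm. A picture is of the moment at which its call begins. There is no depth.
- bot.job_done(): hands the job in; it is judged then, once.
The state is a dict: "t": time; "joints": joint angles; "joint_vel": joint speeds; "effort": joint torques, N m; "tcp_pos": TCP position; "tcp_rot": TCP orientation; "force": force on the tool from outside, world axes, zero at the start; "wrist_torque": the same for the moment, N m; "opening": opening from 0.0 (shut) to 1.0 (fully open); "gripper_force": force on a finger pad.
Only numpy, scipy, OpenCV 4.12 (cv2) and the standard library are available. Lean on these libraries where they do the work, as an engineer would, in place of code of your own. Each camera call takes 0.05 s, during which the arm holds its last target. There are 200 camera calls.

## Working session

There is one attempt and no reset: what is moved stays moved. The work goes in short steps, Python scripts to look and compute and a tool call to move; the robot and the scene stay as the last step left them, time stands still between calls to the robot, and variables do not carry over. Pictures are saved under pics/ and viewed, at most 10 in all, crops included, and the job is handed in when it is done.

Besides the shell and the picture viewer there is one more tool, called after "Call:" as name(argument=value, ...), one argument or row to a line, values as JSON. servo_tool: Moves the arm, as the interface text tells. Its arguments: {"type":"object","properties":{"series":{"type":"array"},"force":{"type":"number"}},"required":["series"]}

```bash
mkdir -p pics; cat > h.py <<'E'
from bench import bot
import numpy as np, cv2
from scipy.spatial.transform import Rotation as R
def snap(n,f):
    c=bot.capture(n); cv2.imwrite(f'pics/{f}.png',c['color'][:,:,::-1]); return c
def cam(c):
    o=np.array(c['orientation'],float)
    M=o if o.shape==(3,3) else (R.from_rotvec(o).as_matrix() if o.size==3 else None)
    return c['color'].shape[0]/2/np.tan(np.radians(c['fov_y'])/2),M,np.array(c['eye'])
def ray(c,u,v,z):
    f,M,e=cam(c); d=M@np.array([(u-c['cx'])/f,(v-c['cy'])/f,1]); return e+d*(z-e[2])/d[2]
def proj(c,p):
    f,M,e=cam(c); q=M.T@(np.array(p)-e); return f*q[0]/q[2]+c['cx'],f*q[1]/q[2]+c['cy']
E
python3 - <<'E'
from h import *
for n in('top','scene'):
    c=snap(n,n+'0'); print({k:v for k,v in c.items() if k!='color'})
print(bot.read_state())
E
```

```text
{'fov_y': 56.06301658520936, 'cx': 317.20709432209907, 'cy': 239.34394413419872, 'eye': array([0.49190394, 0.00128217, 1.18056896]), 'orientation': array([-2.2175883 ,  2.20593075, -0.0730541 ])}
{'fov_y': 50.409960109117065, 'cx': 315.66009322141446, 'cy': 236.58679464513025, 'eye': array([ 1.05228429, -0.78571243,  0.93026919]), 'orientation': array([-2.24281011, -0.68695616,  0.29364774])}
{'t': 0.1, 'joints': array([ 1.62005100e+00,  3.59291386e-01,  1.11764507e-02, -3.02623130e-04,
       -1.22411425e+00, -2.88126667e-01]), 'joint_vel': array([-7.99619140e-04, -1.98606877e-03,  2.66919978e-03, -7.05637266e-06,
       -1.05439713e-03,  9.50406433e-04]), 'effort': array([-1.34940019e-03, -5.84762871e+01,  2.94108653e+01,  6.95456475e+00,
       -3.19205268e-03,  1.67330444e-05]), 'tcp_pos': array([0.15965493, 0.65567075, 0.40388501]), 'tcp_rot': array([ 3.11774277e+00, -3.74314422e-01, -6.27098815e-05]), 'force': array([-0.28483564, -0.3276018 , -0.03275635]), 'wrist_torque': array([0.04831989, 0.00427667, 0.02756735]), 'gripper_force': 0.0, 'opening': 0.9982976289123829}
```

View pics/top0.png

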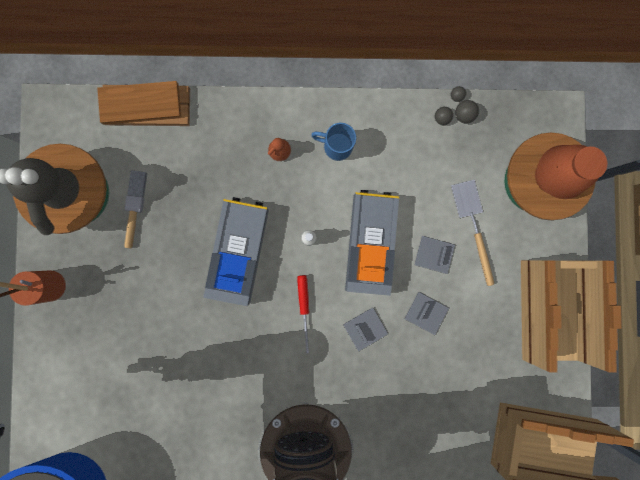

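View pics/scene0.png

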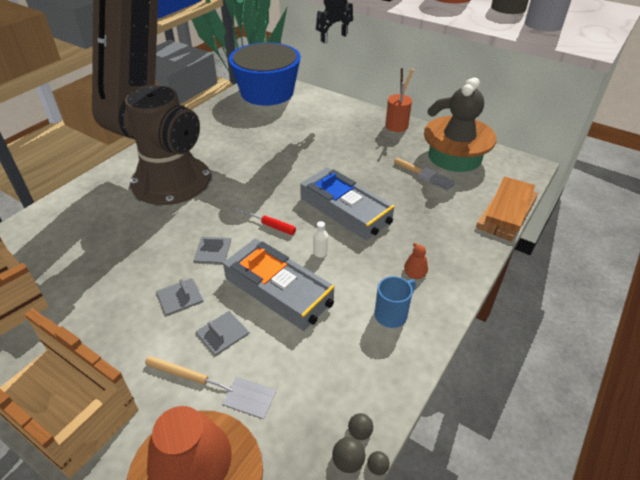

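Top view: the blue cover is at (233,272) with its white tab at (237,244) and yellow stop at (245,202). Possible mix-ups are the orange cover (373,263) with its tab (373,235), grey loose covers at (435,254), (426,313) and (366,330), and the blue mug (340,140). By the description I choose the one at (233,272), and check it in a close crop.

```bash
python3 - <<'E'
from h import *
c=bot.capture('top'); im=c['color'].astype(int)
def cent(mask,win):
    u0,u1,v0,v1=win; m=np.zeros(mask.shape,np.uint8); m[v0:v1,u0:u1]=mask[v0:v1,u0:u1]
    n,l,s,ce=cv2.connectedComponentsWithStats(m); i=1+np.argmax(s[1:,4]); 
    print(s[i],ce[i],cv2.minAreaRect(np.argwhere(l==i)[:,::-1].astype(np.float32))); return ce[i]
r,g,b=im[...,0],im[...,1],im[...,2]
w=(195,280,190,310)
bl=cent((b>r+60)&(b>g+50),w); wh=cent((r>170)&(b>170)&(g>170),w); ye=cent((r>150)&(b<100)&(g>100),w)
pt=ray(c,*wh,.058); ps=ray(c,*ye,.056); pb=ray(c,*bl,.056)
print('tab',pt,'stop',ps,'cover',pb)
for a,q in((pb,ps),(pt,ps)):
    d=(q-a)[:2]; print(np.linalg.norm(d),np.arctan2(d[1],d[0]))
crop=c['color'][180:320,180:300][:,:,::-1]
cv2.imwrite('pics/crop0.png',cv2.resize(crop,None,fx=4,fy=4,interpolation=cv2.INTER_CUBIC))
E
```

```text
[214 252  37  41 991] [230.77699294 271.96266398] ((231.05770874023438, 272.2115478515625), (31.574697494506836, 36.08536911010742), 11.309932708740234)
[228 236  18  18 220] [236.55909091 244.13181818] ((236.48077392578125, 244.0961456298828), (16.277639389038086, 15.297059059143066), 11.309932708740234)
[223 199  44  10  94] [244.38297872 203.68085106] ((244.4615478515625, 203.69232177734375), (43.930015563964844, 1.9611613750457764), 11.309932708740234)
tab [0.52621895 0.17461892 0.058     ] stop [0.62740262 0.15671355 0.056     ] cover [0.45719102 0.18835648 0.056     ]
0.17312787914976363 -0.18380518151111502
0.10275571377108081 -0.17514587550790514
```

View pics/crop0.png

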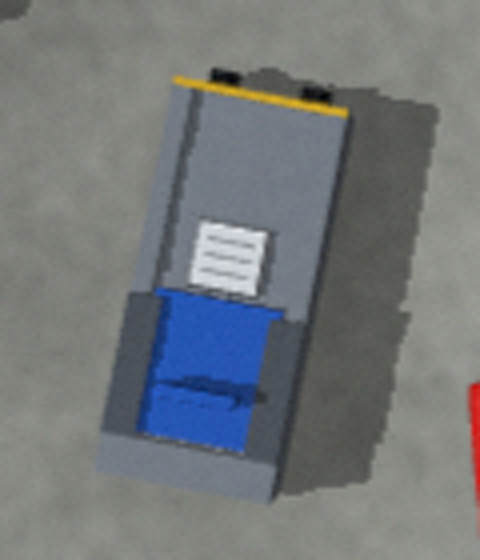

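The crop confirms the blue cover with its rib around (231,277) of the full picture. The white tab is just past the cover and the yellow stop is at the far end. The box yaw is about -0.178 rad and the tab is at (0.526, 0.175). I'll shut the gripper, align it and move over the tab.

Call:
servo_tool(
  series=[
    [0, [0, 0, 0], -3.5],
    [0, [0.04, 0.037, 0], 0],
    [0, [0.04, 0.037, 0], 0],
    [0, [0.04, 0.037, 0], 0],
    [0, [0.04, 0.037, 0], 0],
    [0, [0.04, 0.037, 0], 0],
    [0, [0.04, 0.037, 0], 0],
    [0, [0.04, 0.037, 0], 0],
  ],
  force=40,
)

```text
t: 1.15
tcp_pos: [0.3902, 0.3498, 0.4048]
tcp_rot: [-3.129, 0.278, -0.0]
force: [0.9, 0.7, -0.2]
opening: 0.001
gripper_force: 0.0
```

Call:
servo_tool(
  series=[
    [0, [0.04, 0.037, 0], 0],
    [0, [0.04, 0.037, 0], 0],
    [0, [0.04, 0.037, 0], 0],
    [0, [0.03, 0.03, 0], 0],
    [0, [0.016, 0.0086, 0.03], 0],
    [0, [0, 0, 0.04], 0],
    [0, [0, 0, 0.04], 0],
    [0, [0, 0, 0], 0],
  ],
)

```text
t: 2.15
tcp_pos: [0.5254, 0.174, 0.292]
tcp_rot: [3.125, -0.28, -0.008]
force: [0.1, -0.6, 0.4]
opening: -0.001
gripper_force: 0.0
```

```bash
cat >> h.py <<'E'
YAW=-0.178; TAB=np.array([.5262,.1746,.058])
def rep():
    s=bot.read_state(); M=R.from_rotvec(s['tcp_rot']).as_matrix(); tip=s['tcp_pos']+.173*M[:,2]
    print('t',s['t'],'tip',tip.round(4),'toolx yaw',np.arctan2(M[1,0],M[0,0]).round(4),'tilt',M[:,2].round(4),'F',s['force'].round(2),'open',s['opening'])
    o=TAB-20e-3*np.array([np.cos(YAW),np.sin(YAW),0]); o[2]=0
    B=R.from_euler('z',YAW).as_matrix(); print('tip in box',(B.T@(tip-o)).round(4)); return s,tip,M
E
python3 - <<'E'
from h import *
s,tip,M=rep(); print('shift to tab',(M.T@(TAB-tip)).round(4))
c=snap('scene','s1'); print(proj(c,TAB),proj(c,tip))
d=bot.capture('top'); a=c['color'][150:250,270:410][:,:,::-1]; b=d['color'][190:310,180:300][:,:,::-1]
cv2.imwrite('pics/c1.png',np.hstack([cv2.resize(a,(420,400)) if 0 else cv2.resize(a,(560,400)) [:,:400] if 0 else cv2.resize(a,(420,300),interpolation=2),cv2.resize(b,(300,300),interpolation=2)]))
E
```

```text
t 2.15 tip [0.5245 0.1734 0.119 ] toolx yaw -0.1784 tilt [-0.0054 -0.0036 -1.    ] F [ 0.11 -0.61  0.42] open -0.001271074537862531
tip in box [ 0.0186 -0.0015  0.119 ]
shift to tab [ 0.0017 -0.0018  0.061 ]
(np.float64(352.0138410815153), np.float64(195.02817757844932)) (np.float64(352.4034963453814), np.float64(177.00214797538865))
```

View pics/c1.png

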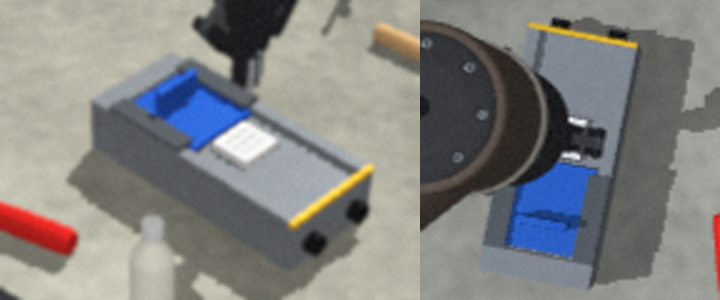

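The scene crop shows the shut fingertips above the tab: tips at about (352,178) and tab at about (352,197) in the full picture. I'll take one second measurement of the tab from this camera before pressing.

```bash
python3 - <<'E'
from h import *
c=bot.capture('scene'); im=c['color'].astype(int); m=(im.min(2)>165).astype(np.uint8); m[:180]=0;m[215:]=0;m[:,:330]=0;m[:,375:]=0
n,l,s,ce=cv2.connectedComponentsWithStats(m); i=1+np.argmax(s[1:,4]); print(s[i],ce[i])
q=ray(c,*ce[i],.0575); print(q, 'in box', (R.from_euler('z',YAW).as_matrix().T@(q-TAB)).round(4))
E
```

```text
[341 190  22  15 189] [351.52380952 196.94179894]
[0.52908193 0.16727939 0.0575    ] in box [ 0.0041 -0.0067 -0.0005]
```

Call:
servo_tool(
  series=[
    [0, [0.003, 0.0015, 0.03], 0],
    [0, [0, 0, 0.02], 0],
    [0, [0, 0, 0.01], 0],
    [0, [0, 0, 0.004], 0],
    [0, [0, 0, 0.004], 0],
    [0, [0, 0, 0], 0],
  ],
)

```text
t: 3.05
tcp_pos: [0.5295, 0.1731, 0.2276]
tcp_rot: [-3.128, 0.278, -0.002]
force: [-0.4, 0.1, 1.6]
opening: -0.005
gripper_force: 0.9
```

```bash
python3 -c "from h import *;rep()"
```

```text
t 3.05 tip [0.5297 0.1733 0.0546] toolx yaw -0.1774 tilt [ 1.4e-03  9.0e-04 -1.0e+00] F [-0.43  0.07  1.62] open -0.004542996914517401
tip in box [ 0.0237 -0.0007  0.0546]
```

Call:
servo_tool(
  series=[
    [0, [-0.001, 0.001, 0.003], 0],
    [0, [0, 0, 0.003], 0],
    [0, [0, 0, 0.002], 0],
    [0, [0, 0, 0.001], 0],
    [0, [0, 0, 0], 0],
  ],
)

```text
t: 3.68
tcp_pos: [0.5291, 0.1729, 0.2194]
tcp_rot: [-3.127, 0.277, -0.006]
force: [0.1, 0.8, 8.1]
opening: -0.003
gripper_force: 3.9
```

```bash
python3 -c "from h import *;rep()"
```

```text
t 3.675 tip [0.5297 0.1733 0.0464] toolx yaw -0.1768 tilt [ 0.0038  0.0022 -1.    ] F [0.12 0.83 8.11] open -0.002824094760543164
tip in box [ 0.0237 -0.0007  0.0464]
```

Call:
servo_tool(
  series=[
    [0, [0, 0, 0.002], 0],
    [0, [0, 0, 0.001], 0],
    [0, [0, 0, 0], 0],
  ],
)

```text
t: 4.05
tcp_pos: [0.529, 0.1729, 0.2191]
tcp_rot: [-3.127, 0.276, -0.007]
force: [-10.2, -0.2, 35.6]
opening: 0.002
gripper_force: 17.6
```

```bash
python3 -c "from h import *;rep()"
```

```text
t 4.05 tip [0.5299 0.1733 0.0461] toolx yaw -0.1758 tilt [ 0.005   0.0024 -1.    ] F [-10.21  -0.2   35.58] open 0.0023909347783108667
tip in box [ 0.0238 -0.0006  0.0461]
```

The tab is on its bottom: tip at 46 mm with 36 N. I'll lift and go behind the rib.

Call:
servo_tool(
  series=[
    [0, [0, 0, -0.02], 0],
    [0, [0, 0, -0.045], 0],
    [0, [-0.03, 0.001, 0], 0],
    [0, [-0.05, 0, 0], 0],
    [0, [-0.036, 0, 0], 0],
    [0, [0, 0, 0], 0],
    [0, [0, 0, 0], 0],
  ],
)

```text
t: 4.92
tcp_pos: [0.4139, 0.1919, 0.2803]
tcp_rot: [-3.128, 0.277, -0.002]
force: [0.4, 0.5, -0.4]
opening: -0.003
gripper_force: 0.0
```

```bash
python3 - <<'E'
from h import *
s,tip,M=rep()
c=snap('scene','s2'); print(proj(c,tip))
cv2.imwrite('pics/c2.png',cv2.resize(c['color'][130:260,270:420][:,:,::-1],None,fx=4,fy=4,interpolation=2))
E
```

```text
t 4.925 tip [0.4141 0.1921 0.1073] toolx yaw -0.1768 tilt [ 0.0011  0.001  -1.    ] F [ 0.38  0.46 -0.43] open -0.0025283949191176637
tip in box [-0.0934 -0.0026  0.1073]
(np.float64(321.5136003271209), np.float64(163.6112692461731))
```

View pics/c2.png

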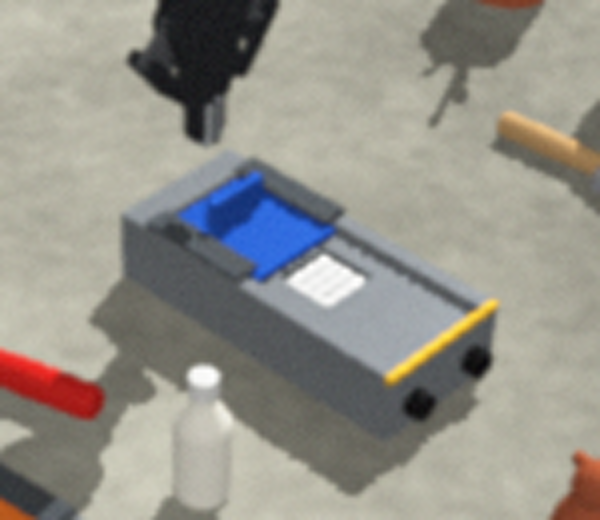

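The scene crop shows the tab now flush at (326,280) and the tips just behind the rib, which is at (235,200). I'll descend to about 63 mm and begin the push.

Call:
servo_tool(
  series=[
    [0, [0, 0, 0.03], 0],
    [0, [0, 0, 0.014], 0],
    [0, [0, 0, 0], 0],
    [0, [0.006, 0, 0], 0],
    [0, [0.008, 0, 0], 0],
    [0, [0.01, 0, 0], 0],
    [0, [0.01, 0, 0], 0],
  ],
)

```text
t: 5.85
tcp_pos: [0.4479, 0.1854, 0.236]
tcp_rot: [-3.129, 0.279, -0.0]
force: [-1.0, 0.2, 1.8]
opening: -0.001
gripper_force: 0.5
```

```bash
python3 -c "from h import *;rep()"
```

```text
t 5.85 tip [0.4479 0.1854 0.063 ] toolx yaw -0.1779 tilt [ 3.e-04  4.e-04 -1.e+00] F [-1.02  0.18  1.76] open -0.0008322190205907849
tip in box [-0.0589 -0.0032  0.063 ]
```

Cover sliding with about 1 N, so I continue gently to a tip position of about +25 mm in the box frame.

Call:
servo_tool(
  series=[
    [0, [0.012, 0, 0], 0],
    [0, [0.012, 0, 0], 0],
    [0, [0.012, 0, 0], 0],
    [0, [0.012, 0, 0], 0],
    [0, [0.012, 0, 0], 0],
    [0, [0.01, 0, 0], 0],
    [0, [0.008, 0, 0], 0],
    [0, [0.004, 0, 0], 0],
  ],
)

```text
t: 6.85
tcp_pos: [0.5282, 0.1709, 0.2356]
tcp_rot: [3.129, -0.279, -0.0]
force: [-2.0, 1.0, 1.2]
opening: 0.004
gripper_force: 0.5
```

```bash
python3 - <<'E'
from h import *
s,tip,M=rep()
c=snap('scene','s3')
cv2.imwrite('pics/c3.png',cv2.resize(c['color'][130:260,270:420][:,:,::-1],None,fx=4,fy=4,interpolation=2))
E
```

```text
t 6.85 tip [0.5282 0.1709 0.0626] toolx yaw -0.178 tilt [-1.e-04 -1.e-04 -1.e+00] F [-2.    1.05  1.22] open 0.0037580741226298643
tip in box [ 0.0226 -0.0033  0.0626]
```

View pics/c3.png

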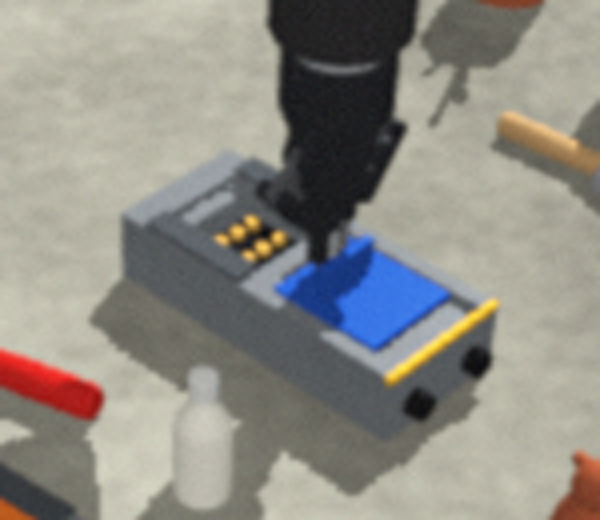

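The crop shows the terminals open at (250,238) and the cover flat on the rear deck at (362,292), clear of the lips and short of the stop. I'll back off, lift, and check.

Call:
servo_tool(
  series=[
    [0, [-0.008, 0, 0], 0],
    [0, [-0.008, 0, 0], 0],
    [0, [0, 0, -0.03], 0],
    [0, [0, 0, -0.05], 0],
    [0, [-0.05, 0, -0.03], 0],
    [0, [-0.05, -0.03, 0], 0],
    [0, [0, -0.05, 0], 0],
    [0, [0, 0, 0], 0],
  ],
)

```text
t: 7.9
tcp_pos: [0.427, 0.2729, 0.3463]
tcp_rot: [-3.128, 0.273, -0.002]
force: [-0.4, 0.1, -0.2]
opening: -0.003
gripper_force: 0.0
```

```bash
python3 - <<'E'
from h import *
s,tip,M=rep()
c=bot.capture('top'); im=c['color'].astype(int); r,g,b=im[...,0],im[...,1],im[...,2]
m=((b>r+60)&(b>g+50)).astype(np.uint8); m[:195]=0;m[310:]=0;m[:,:195]=0;m[:,280:]=0
n,l,st,ce=cv2.connectedComponentsWithStats(m); i=1+np.argmax(st[1:,4]); q=ray(c,*ce[i],.057)
print(st[i],'cover in box',(R.from_euler('z',YAW).as_matrix().T@(q-TAB)).round(4)+[.02,0,0])
d=bot.capture('scene')
cv2.imwrite('pics/c4.png',np.hstack([cv2.resize(c['color'][120:340,180:460],(400,314)),cv2.resize(d['color'][130:330,190:440],(392,314))])[:,:,::-1])
E
```

```text
t 7.9 tip [0.4272 0.2732 0.1733] toolx yaw -0.174 tilt [ 0.0014  0.0015 -1.    ] F [-0.42  0.12 -0.2 ] open -0.0032932722449377796
tip in box [-0.0949  0.0795  0.1733]
[ 220  211   38   41 1158] cover in box [ 0.0519  0.0007 -0.001 ]
```

View pics/c4.png

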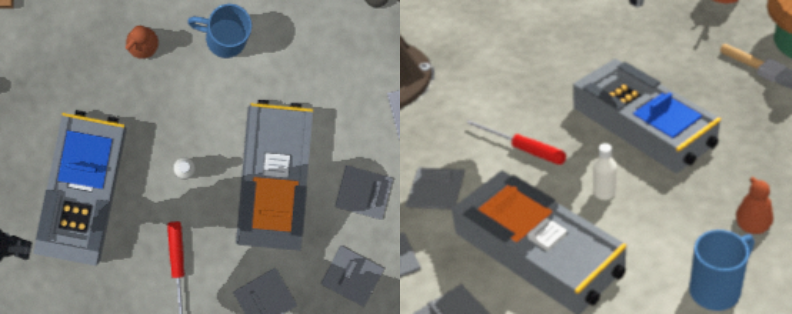

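The pictures show the blue cover flat on the rear deck at (85,160), centre about 52 mm in the box frame against the 55 mm target. The terminals are open at (75,217), the other things look untouched, and the robot is clear.

```bash
python3 -c "from bench import bot;print(bot.job_done())"
```

```text
the job is handed in; nothing more can be done
None
```

The blue box's tab is pressed fully in, its cover lies flat on the rear deck with the terminals open, everything else was left alone, and the job is handed in at about 8 s.

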